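Set the coin hopper's stop pin and hold the gate open

ROBOT

A 6-joint arm with a two-finger parallel gripper is mounted at the origin on the work surface. World frame = base frame: x ahead of the robot, y to its left, z up, the work surface at z = 0. Lengths are in m, angles in rad, forces in N, time in s.
With the tool pointing down it reaches from about 0.225 to 0.875 m from the base axis. Payload 3.4 kg.
Tool frame: the origin (TCP) lies at the very end of the fingers, on their centre line; the grasp point (between the pads) lies r.hold_point_z behind it (r.hold_point_z is the distance from the TCP to the grasp point, in m); x points along the fingers, z is the direction in which the jaws open and shut, and the axes are right-handed (so a half turn about x gives the same grasp; the last joint's range is limited). The gripper opens to 85 mm and grips with 20 to 120 N. Pads are 22 mm wide; open, the fingers measure 114 mm over their backs; the gripper's body (76 mm by 85 mm) begins 54 mm behind the grasp point. The pads swing forward as they close: fully open they stand 13 mm farther back than shut.
Start: joints at [-1.298, 0.276, 1.505, -0, 1.361, -0.121], TCP at [0.221, -0.531, 0.231] pointing down, gripper open.
Joint ranges: [-2.89, 2.89], [-0.75, 2.08], [0.22, 2.7], [-1.18, 4.32], [0.11, 2.71], [-2.7, 2.7]. Speed limits (rad/s): [2.57, 2.57, 3.14, 3.14, 3.14, 3.14].

INTERFACE

Orientations are given as [roll, pitch, yaw] about the fixed x, y, z axes, in that order (R = Rz(yaw) Ry(pitch) Rx(roll)).
In Python, from plant import status, vision, r, nets gives the robot as it stands. The module is installed in compiled form; this text tells all that it offers.
- The arm moves only by the tool drive_tool, never from a script. Its argument "rows" is one flat list of numbers, 7 for each row, row after row: the turn, a rotation vector about the tool's x, y, z in units of 5 degrees (1.0 is 5 degrees), then the shift along the tool's x, y, z in units of 25 mm (1.0 is 25 mm), then the opening, from 0 (shut) to 1 (fully open). In form: [ax, ay, az, tx, ty, tz, claw, ax, ay, az, tx, ty, tz, claw, ...]. A call has 1 to 12 rows; each row is the pose to reach, as a shift and turn from the pose commanded when the call began, along the tool's axes at that moment; what a row does not reach only later rows make up. A row lasts 1/8 s, in which the tool goes at most 62.5 mm and 10.7 degrees, less where a joint would pass 70% of its speed; a pose out of reach is approached as far as the arm can. A call with a gripper value outside its range is refused whole. The fingers move at their own pace and stop on an object; the grip force is fixed at half the most. Time passes only in rows, so rows that repeat a pose let the fingers close. It gives the time, the measured TCP pose, the force and the opening at its end, in the units of the state.
- status.get_obs(): the state, without advancing time (a new reading comes with each control period).
- vision.camera(name): name is "scene" or "top" or "wrist"; returns the picture (480x640x3 uint8, red, green, blue); there is no depth.
- vision.camera_info(name): a dict with "fx", "fy", "cx", "cy" (pixels), "position" and "rotation" of the camera in the world; the wrist camera has in their place "mount" (4x4, takes a point from camera to tool coordinates, whose origin is the TCP and whose axes are the tool frame's). Camera axes: x right, y up, looking along -z (the intrinsics and any distortion apply to the point x, -y, -z); pixel columns grow to the right and rows downward; lengths in m; the calibration is good to about 2 mm. A picture is of the moment at which its call begins: read the wrist's pose just before it. camera_info takes no time and is no camera call.
- r.hand_in(): hands the job in, once; it reports no verdict.
Trained networks look in the newest picture that a camera, given by its name, has taken for a name from the list of things; names that differ only in an ending like _2 or _b are one class to them, and where a whole thing is asked for, a point or a joint stands for the part that bears it (a point fixed in the world has none). Each returns a list of dicts, best first, with "conf" (0 to 1); they miss things now and then, are a little off and sometimes report something else, mostly with a low value. They report only what shows in the picture. A call takes as long as a camera call.
- nets.cut_out(name, camera): "region" (480x640 bool, what is visible of it) and "extent" ([left, top, right, bottom] as shares, 0 to 1, of the picture: columns of its width, rows of its height, round what is visible of it).
- nets.landmark_of(name, camera): "xy" ([column, row] as shares, 0 to 1, of the picture: columns of its width, rows of its height: a listed point, or the origin of a listed thing).
The state is a dict: "time_s": time; "joint_pos": joint angles; "qvel": joint speeds; "effort": joint torques, N m; "tool_pos": TCP position; "tcp_rot": TCP orientation; "contact_force": force on the tool from outside, world axes, zero at the start; "moment": the same for the moment, N m; "width": finger opening in m.
Only numpy, scipy, OpenCV 4.12 (cv2) and the standard library are available. Lean on these libraries where they do the work, as an engineer would, in place of code of your own. Each camera call takes 0.05 s, during which the arm holds its last target.

TASK

Let the batch of large coins down from the feed hopper: take the stop pin with the green head out of its wooden block and put it fully home in the green-ringed hole of the hopper's stop rail, and only then pull the spring-closed gate out by its red knob until its yellow lug comes up against the pin, so that all the coins drop into the pan below. The gate snaps shut when let go, so finish while still gripping the knob and holding the gate out at the pin. Leave the tray of sorted coins, the marker pen and the sticky notes where they are.

Things in the scene. Friction and masses are not known exactly. Their poses are not given: they have to be found in the camera images.
- hopper: The coin feed hopper, a bench device fixed to the table: grey frame 150 x 150 mm, clear funnel with green rim (top 214 mm high), a clear catch pan 110 x 108 mm underneath. Origin: on the table under the middle of the funnel. Its -x axis is the direction in which the gate pulls out (two aluminium guides run 205 mm that way, tops 104 mm high), z up. In this frame the funnel's upright front wall is at x = -32 mm and everything from there to x = -205 mm is lower than 155 mm.
- stop_hole (a point): Centre of the mouth of the stop hole to use, the one with the green ring, on top of the steel stop rail (100 mm above the table) beside the gate; the outermost (farthest from the funnel) of three upright holes 18 mm apart. Hole 10 mm across with a small chamfer, 34 mm deep. At (-165, -66, 100) mm in the hopper frame; axes as the hopper's.
- pan (a point): Centre of the catch pan's floor under the funnel, 6 mm above the table. The pan's walls are 34 mm high.
- gate (a joint): Opening of the spring-closed slide gate in m: 0 shut, grows as it is pulled out along the hopper's -x; free travel 0.078. The return spring pulls with about 4 N at the start and 9 N at 0.062. A yellow lug on the gate meets the head of a pin standing in the green-ringed hole at about 0.061 to 0.064 (about 0.044 and 0.026 for the other two holes); a green line across the gate plate comes out from under the front of the funnel there.
- knob_grip (a point): Place to grip the red upright round knob on the outer end of the gate: on its axis, 133 mm above the table, at (-125, 0, 133) mm in the hopper frame with the gate shut, moving with the gate (its top is at 152 mm, the gate plate at 99 mm). The knob is 24 mm across and can be gripped from above at any angle.
- pin: The stop pin, 66 mm long, 50 g: a steel shank 8 mm across and 30 mm long (tapered tip) under a green cylindrical head 22 mm across and 36 mm high. Origin at the tip of the shank, z up along the pin towards the head. Pushed fully home, the head's underside rests on the rail. It loosely fits its holes (1 mm of play all round).
- pin_head (a point): Centre of the stop pin's green head, 48 mm above the tip of the shank: the place to grip it. At the start the pin stands upright in its wooden block with this point 58 mm above the table (head from 40 to 76 mm).
- pin_tip (a point): Tip of the stop pin's shank.
- pin_block: Wooden parking block of the stop pin, 75 x 55 x 40 mm, fixed to the table; origin under its centre, where the one hole (10 mm across, 34 mm deep) is.
- coin_box: Bystander: clear plastic tray with sorted coins, 110 x 85 x 30 mm; origin under its centre.
- marker: Bystander: red marker pen lying on the table, 120 mm long along its x, 14 mm thick; origin near its middle, on the table.
- notes: Bystander: pad of yellow sticky notes, 76 x 76 x 10 mm; origin under its centre.
- coin0_center (a point): Centre of one of the six large coins (26 mm across, 2.5 mm thick, 12 g) that lie on the shut gate in the funnel's throat at the start, about 100 mm above the table; they fall into the pan when the gate is pulled from under them.
- coin1_center (a point): Centre of one of the six large coins (26 mm across, 2.5 mm thick, 12 g), as coin0.
- coin2_center (a point): Centre of one of the six large coins (26 mm across, 2.5 mm thick, 12 g), as coin0.
- coin3_center (a point): Centre of one of the six large coins (26 mm across, 2.5 mm thick, 12 g), as coin0.
- coin4_center (a point): Centre of one of the six large coins (26 mm across, 2.5 mm thick, 12 g), as coin0.
- coin5_center (a point): Centre of one of the six large coins (26 mm across, 2.5 mm thick, 12 g), as coin0.

How it is judged:
On the way, in this order (a step that is already met when the one before it is completed fails the run):
1. the stop pin stands fully home in the green-ringed hole, let go (z of pin_tip in the frame of stop_hole below -0.026 m and horizontal distance between pin_tip and stop_hole below 0.004 m and angle between pin's own z axis and vertical below 0.14 rad and contact force between the fingers and pin below 0.3 N), for 0.2 s.
2. the gate is pulled out to the stop pin by its knob (value of joint gate between 0.057 and 0.069 m and contact force between the fingers and gate above 3 N), for 0.3 s.
At the end, for the whole second after the job is handed in: The fingers still hold the red knob (over 3 N) with the gate 57 to 69 mm open; the pin is home in the green-ringed hole (tip at least 26 mm deep, within 4 mm of its axis, tilted under 8 degrees); all six coins lie in the pan (below 45 mm, within 75 mm of its centre) (all of step 2 and z of pin_tip in the frame of stop_hole below -0.026 m and horizontal distance between pin_tip and stop_hole below 0.004 m and angle between pin's own z axis and vertical below 0.14 rad and height (world z) of each of coin0_center, coin1_center, coin2_center, coin3_center, coin4_center, coin5_center below 0.045 m and horizontal distance between each of coin0_center, coin1_center, coin2_center, coin3_center, coin4_center, coin5_center and pan below 0.075 m); the arm keeps its last pose, push and grip.
It fails at once if the gate is pulled out (over 15 mm) while the stop pin is not in the green-ringed hole (value of joint gate above 0.015 m and (z of pin_tip in the frame of stop_hole above -0.015 m or horizontal distance between pin_tip and stop_hole above 0.008 m)).
It fails at once if the tray of sorted coins is pushed away (over 20 mm) (distance of coin_box from where it was at the start of the episode above 0.02 m).
It fails at once if the marker pen is pushed away (over 20 mm) (distance of marker from where it was at the start of the episode above 0.02 m).
It fails at once if the pad of sticky notes is pushed away (over 20 mm) (distance of notes from where it was at the start of the episode above 0.02 m).
It also fails if it takes over 64 s, if anything falls off the work surface, if the arm or the gripper's body presses on something with over 40 N, if the wrist force passes 120 N, or if a joint passes its speed limit or range.

## Working session

There is one attempt and no reset: what is moved stays moved. The work goes in short steps, Python scripts to look and compute and a tool call to move; the robot and the scene stay as the last step left them, time stands still between calls to the robot, and variables do not carry over. Pictures are saved under pics/ and viewed, and the job is handed in when it is done.

Besides the shell and the picture viewer there is one more tool, called after "Request:" as name(argument=value, ...) on one line, values as JSON. drive_tool: Moves the arm, as the interface text tells. Its arguments: {"type":"object","properties":{"rows":{"type":"array","items":{"type":"number"}}},"required":["rows"]}

```bash
mkdir -p pics
cat > h.py <<'E'
import numpy as np, cv2
from plant import status, vision, r, nets
from scipy.spatial.transform import Rotation as R
def save(name,fn):
    im=vision.camera(name); cv2.imwrite('pics/'+fn,im[:,:,::-1]); return im
def ray(name,u,v,obs=None):
    i=vision.camera_info(name)
    d=np.array([(u-i['cx'])/i['fx'],-(v-i['cy'])/i['fy'],-1.])
    if name=='wrist':
        o=obs or status.get_obs(); T=np.eye(4); T[:3,:3]=R.from_euler('xyz',o['tcp_rot']).as_matrix(); T[:3,3]=o['tool_pos']
        M=T@np.array(i['mount']); return M[:3,3],M[:3,:3]@d
    return np.array(i['position']),np.array(i['rotation'])@d
def atz(name,u,v,z,obs=None):
    p,d=ray(name,u,v,obs); return p+d*(z-p[2])/d[2]
def tri(a,b):
    (p,d),(q,e)=a,b; A=np.stack([d,-e],1); s=np.linalg.lstsq(A,q-p,rcond=None)[0]
    x,y=p+s[0]*d,q+s[1]*e; return (x+y)/2,np.linalg.norm(x-y)
E
python3 - <<'E'
from h import *
o=status.get_obs();print(o, r.hold_point_z)
for c in ['scene','top','wrist']:
    save(c,c+'0.png'); i=vision.camera_info(c); print(c,i)
    if c=='wrist': continue
    for n in ['stop_hole','knob_grip','pin_head','pin_block','hopper','pan','coin_box','marker','notes']:
        l=nets.landmark_of(n,c)
        print(n,[(np.round(np.array(x['xy'])*[640,480],1),round(x['conf'],2)) for x in l[:2]])
E
```

```text
{'time_s': 0.0, 'joint_pos': array([-1.29799719e+00,  2.76586040e-01,  1.50616525e+00, -1.18569919e-05,
        1.36069662e+00, -1.20978754e-01]), 'qvel': array([ 2.04636711e-03, -5.37515484e-05,  5.72151892e-04,  1.62936668e-03,
       -7.47266236e-04, -1.02023343e-03]), 'effort': array([-1.68056026e-04, -4.16773081e+01, -2.45804286e+01,  2.00482054e-05,
        1.12761377e-02,  1.18263662e-05]), 'tool_pos': array([ 0.22047035, -0.53046318,  0.23043202]), 'tcp_rot': array([3.02686182, 1.56894103, 1.84984586]), 'contact_force': array([ 0.1551569 ,  1.30969152, -0.11723707]), 'moment': array([-0.01411075,  0.04050669, -0.02835361]), 'width': 0.08515572103281266} 0.0187
scene {'fx': 558.7350635949289, 'fy': 558.7350635949289, 'cx': 322.9159566690089, 'cy': 235.20475621039287, 'position': array([ 1.2398023 , -0.32804685,  0.7950665 ]), 'rotation': array([ 0.82240328, -0.02257191,  1.10165359])}
stop_hole [(array([259.3, 278.2]), 0.69)]
knob_grip [(array([261.9, 230.1]), 0.86), (array([447.7, 212. ]), 0.72)]
pin_head [(array([450.2, 191.3]), 0.45), (array([264.7, 233.1]), 0.22)]
pin_bloc
[... 575 characters left out ...]
)]
pin_block [(array([158.1, 277.1]), 0.62)]
hopper [(array([315.2, 268.5]), 0.81)]
pan []
coin_box [(array([499.4, 288.4]), 0.73)]
marker [(array([228.2, 182.7]), 0.56), (array([161.2, 276.2]), 0.38)]
notes [(array([306. , 254.1]), 0.46)]
wrist {'fx': 374.57106031149056, 'fy': 374.57106031149056, 'cx': 317.93377542497484, 'cy': 236.9498982086745, 'mount': array([[ 3.71794800e-04,  2.94932331e-01, -9.55518070e-01,
        -1.42647918e-01],
       [ 9.23454189e-04,  9.55517627e-01,  2.94932553e-01,
         7.54506425e-02],
       [ 9.99999505e-01, -9.92031554e-04,  8.28999893e-05,
         8.89548410e-04],
       [ 0.00000000e+00,  0.00000000e+00,  0.00000000e+00,
         1.00000000e+00]])}
```

```bash
sed -i "s/np.array(i\['rotation'\])@d/R.from_euler('xyz',i['rotation']).as_matrix()@d/" h.py
python3 - <<'E'
from h import *
for n,a,b in [('hole',(259.3,278.2),(396.2,224)),('knob',(261.9,230.1),(379.4,257.4)),('pin',(450.2,191.3),(150.9,270)),('box',(129.8,310.9),(499.4,288.4)),('marker',(454,294),(228,182.7)),('notes',(199.7,390),(306,254))]:
    print(n,tri(ray('scene',*a),ray('top',*b)))
print(atz('top',396.2,224,.1),atz('top',379.4,257.4,.133),atz('top',150.9,270,.058))
E
```

```text
hole (array([ 0.62822309, -0.11723137,  0.0992121 ]), np.float64(0.006079880395330532))
knob (array([ 0.55781681, -0.08213338,  0.13710086]), np.float64(0.004942490806423318))
pin (array([0.53787721, 0.35568142, 0.0618972 ]), np.float64(0.010145148577029885))
box (array([ 0.51908562, -0.32993602,  0.00605762]), np.float64(0.002114156431567588))
marker (array([ 0.73565645,  0.22770039, -0.00200134]), np.float64(0.0020284052506764736))
notes (array([ 0.60816128, -0.09206891, -0.17716739]), np.float64(0.3241054999252187))
[ 0.62907455 -0.11429136  0.1       ] [ 0.55931372 -0.08009323  0.133     ] [0.54098536 0.3615455  0.058     ]
```

View pics/scene0.png

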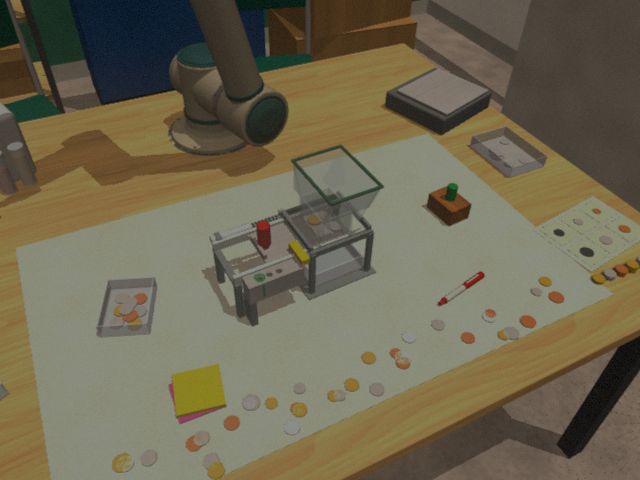

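View pics/top0.png

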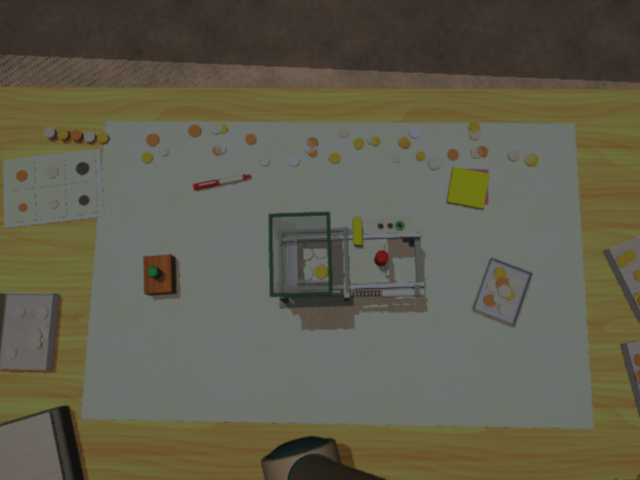

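View pics/wrist0.png

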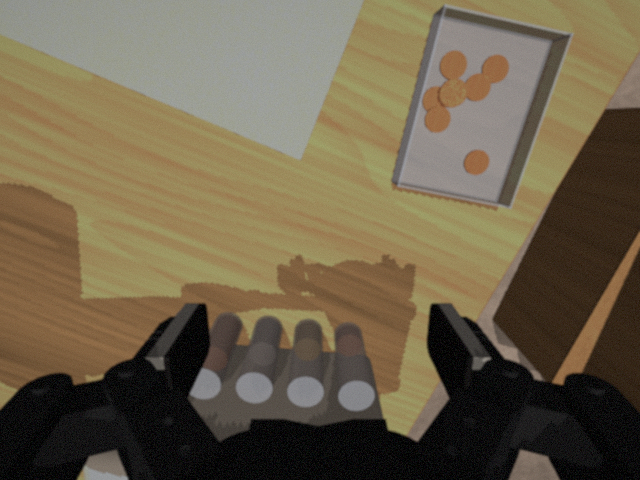

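Run:
```python
from h import *
t=cv2.imread('pics/top0.png'); 
a=cv2.resize(t[205:310,335:440],None,fx=5,fy=5,interpolation=cv2.INTER_CUBIC)
b=cv2.resize(t[245:305,130:190],None,fx=4,fy=4,interpolation=cv2.INTER_CUBIC)
c=np.zeros((525,770,3),np.uint8); c[:,:525]=a; c[:240,525:765]=b; cv2.imwrite('pics/z1.png',c)
hsv=cv2.cvtColor(t,cv2.COLOR_BGR2HSV)
def blob(m,z,nm):
    n,l,s,ce=cv2.connectedComponentsWithStats(m.astype(np.uint8))
    for k in range(1,n):
        if s[k,4]>15: print(nm,s[k],ce[k],atz('top',*ce[k],z).round(4))
g=(hsv[...,0]>45)&(hsv[...,0]<85)&(hsv[...,1]>110)
rd=((hsv[...,0]<6)|(hsv[...,0]>172))&(hsv[...,1]>170)
m=np.zeros(g.shape,bool); m[205:310,335:440]=1; m2=np.zeros(g.shape,bool); m2[245:305,130:190]=1
blob(g&m,.1,'hole');blob(rd&m,.152,'knob');blob(g&m2,.076,'pin')
```

```text
hole [395 221   9   9  32] [398.78125 225.03125] [ 0.6271 -0.1192  0.1   ]
knob [376 251  12  13 123] [381.41463415 256.91869919] [ 0.5572 -0.0824  0.152 ]
pin [147 267  12  11  91] [152.51648352 271.61538462] [0.5355 0.3527 0.076 ]
```

View pics/z1.png

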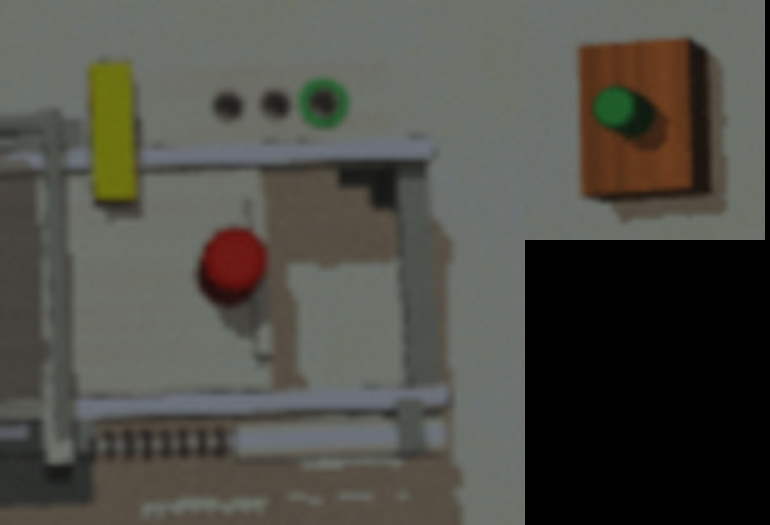

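```bash
cat >> h.py <<'E'
def rows(target,obs=None):
    """shift (units) in present tool axes to TCP target world; prints axes"""
    o=obs or status.get_obs(); M=R.from_euler('xyz',o['tcp_rot']).as_matrix()
    return (M.T@(np.array(target)-o['tool_pos'])/0.025).round(2)
E
python3 - <<'E'
from h import *
o=status.get_obs();print(R.from_euler('xyz',o['tcp_rot']).as_matrix().round(3))
print(rows([.30,-.25,.31]),rows([.45,.1,.32]),rows([.536,.353,.26]))
for p in [(399.8,225.6),(399.5,225.4)]: print(atz('top',*p,.1))
print(atz('top',382.6,257,.152),atz('top',152.2,271.2,.076))
# guide line direction
a=atz('top',335+75/5,205+408/5,.104);b=atz('top',335+445/5,205+397/5,.104);print((b-a)/np.linalg.norm(b-a))
E
```

```text
[[ 0.     0.923  0.384]
 [-0.     0.384 -0.923]
 [-1.    -0.     0.   ]]
[-3.15  7.24 -9.16] [ -3.55  18.16 -19.79] [ -1.15  25.22 -27.81]
[ 0.62604233 -0.12108099  0.1       ]
[ 0.62642411 -0.1205165   0.1       ]
[ 0.55709773 -0.08452458  0.152     ] [0.53628784 0.3533722  0.076     ]
[ 0.04267596 -0.99908897  0.        ]
```

Request:
drive_tool(rows=[-2,0,0,-1,1.4,-1.8,1,-4,0,0,-2,2.8,-3.6,1,-6,0,0,-3,4.3,-5.5,1,-8,0,0,-3.2,5.8,-7.3,1,-10,0,0,-3.2,7.2,-9.2,1,-12,0,0,-3.3,9,-11,1,-14,0,0,-3.3,10.8,-12.7,1,-14,0,0,-3.3,12.6,-14.5,1,-14,0,0,-3.4,14.4,-16.3,1,-14,0,0,-3.4,16.2,-18,1,-14,0,0,-3.5,18.1,-19.8,1,-14,0,0,-3.5,19.6,-21.4,1])

```text
time_s: 2.55
tool_pos: [0.4686, 0.1532, 0.3191]
tcp_rot: [-0.273, 1.569, -0.227]
contact_force: [1.1, -1.0, -0.0]
width: 0.0856
```

Run:
```python
from h import *
o=status.get_obs();print(o['time_s'],o['tool_pos'],o['joint_pos'],R.from_euler('xyz',o['tcp_rot']).as_matrix().round(3))
print(rows([.536,.353,.15]),rows([.536,.353,.2]))
```

```text
2.55 [0.46860048 0.15323199 0.31912081] [ 1.75245362e-01  1.10798033e-01  1.50436772e+00 -5.91339031e-04
  1.52503909e+00  1.29843634e-01] [[ 0.001 -0.045  0.999]
 [-0.     0.999  0.045]
 [-1.    -0.     0.001]]
[6.77 7.86 3.05] [4.77 7.86 3.05]
```

Request:
drive_tool(rows=[0,0,0,0.6,2,0.8,1,0,0,0,2,4,1.6,1,0,0,0,3.5,6,2.4,1,0,0,0,4.8,7.6,3,1,0,0,0,5.2,7.8,3,0.6,0,0,0,5.2,7.8,3,0.6])

```text
time_s: 3.3
tool_pos: [0.5333, 0.3489, 0.1878]
tcp_rot: [-2.498, 1.568, -2.453]
contact_force: [0.2, -0.3, 1.0]
width: 0.0523
```

Run:
```python
from h import *
o=status.get_obs();print(o['time_s'],o['tool_pos'],o['width'])
im=save('wrist','w1.png');print([(np.array(x['xy'])*[640,480],x['conf']) for x in nets.landmark_of('pin_head','wrist')])
t=im[:,:,::-1].copy();hsv=cv2.cvtColor(t,cv2.COLOR_BGR2HSV)
g=(hsv[...,0]>45)&(hsv[...,0]<85)&(hsv[...,1]>110)
n,l,s,ce=cv2.connectedComponentsWithStats(g.astype(np.uint8))
for k in range(1,n):
    if s[k,4]>40: print(s[k],ce[k])
```

```text
3.3 [0.53333212 0.34886258 0.18777757] 0.05231778293566002
[]
[307 201  29  37 810] [320.85308642 219.4345679 ]
```

View pics/w1.png

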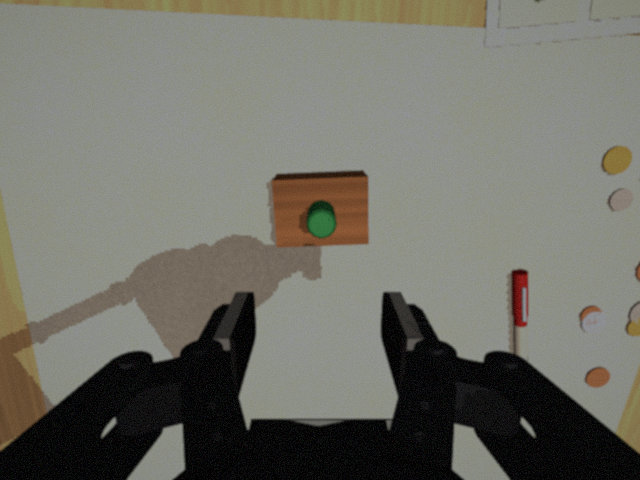

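```bash
python3 - <<'E'
from h import *
print(atz('wrist',320.8,219.4,.06), atz('wrist',321.8,224.5,.076))
T=atz('wrist',320.8,219.4,.06)
print(rows([T[0],T[1],.046]))
E
python3 -c "
import cv2;i=cv2.imread('pics/w1.png')[160:260,260:380];cv2.imwrite('pics/w1z.png',cv2.resize(i,None,fx=6,fy=6))"
```

```text
[0.5370226  0.35271774 0.06      ] [0.53757337 0.35313254 0.076     ]
[5.76 0.17 0.1 ]
```

View pics/w1z.png

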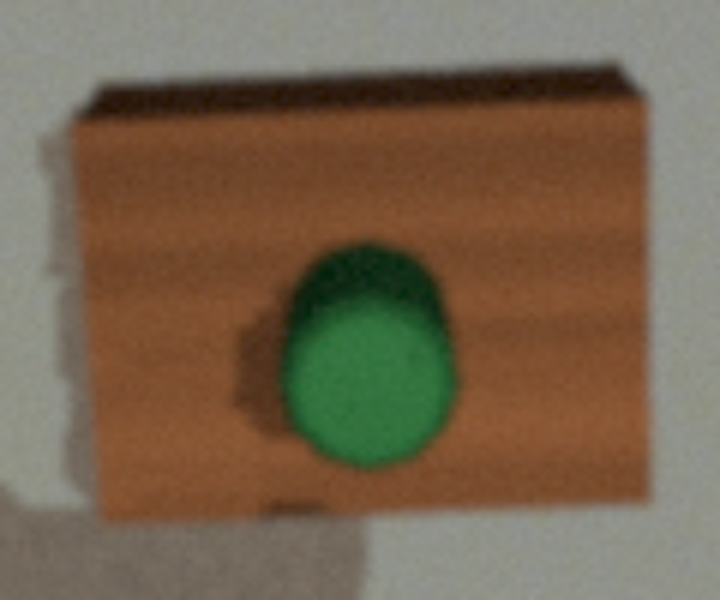

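Request:
drive_tool(rows=[0,0,0,2,0.17,0.13,0.6,0,0,0,3.8,0.17,0.13,0.6,0,0,0,5,0.17,0.13,0.6,0,0,0,5.65,0.17,0.13,0.6,0,0,0,5.65,0.17,0.13,0.6,0,0,0,5.65,0.17,0.13,0,0,0,0,5.65,0.17,0.13,0,0,0,0,5.65,0.17,0.13,0,0,0,0,5.65,0.17,0.13,0,0,0,0,5.65,0.17,0.13,0])

```text
time_s: 4.65
tool_pos: [0.5367, 0.354, 0.0497]
tcp_rot: [0.99, 1.57, 1.034]
contact_force: [-3.4, -0.5, 5.9]
width: 0.02
```

Run:
```python
from h import *
o=status.get_obs();print(o['time_s'],o['tool_pos'],o['width'],o['contact_force'])
save('wrist','w2.png')
```

```text
4.65 [0.53674374 0.35398254 0.04965795] 0.019977591661612885 [-3.44850085 -0.47326452  5.8717519 ]
```

View pics/w2.png

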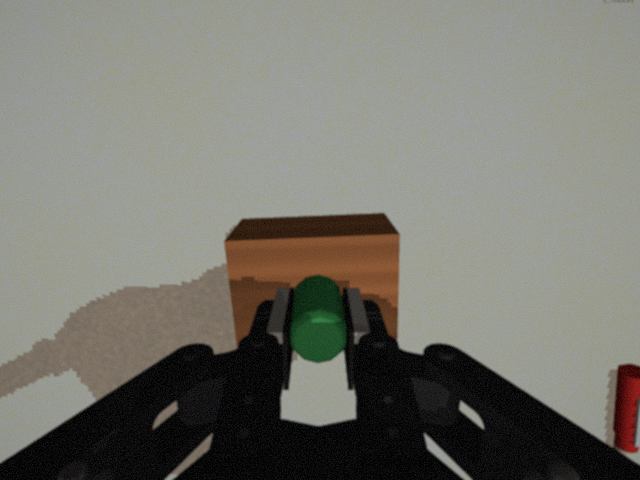

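Run:
```python
from h import *
print(rows([.537,.354,.31]),rows([.6263,-.1208,.31]))
```

```text
[-1.041e+01  1.000e-02  1.000e-02] [-10.43 -19.12   2.73]
```

Request:
drive_tool(rows=[0,0,0,-1,0,0,0,0,0,0,-2.5,0,0,0,0,0,0,-4.5,0,0,0,0,0,0,-6.5,0,0,0,0,0,0,-8.5,0,0,0,0,0,0,-10.4,0,0,0,0,0,0,-10.4,0,0,0])

```text
time_s: 5.58
tool_pos: [0.5389, 0.3546, 0.3139]
tcp_rot: [0.415, 1.559, 0.46]
contact_force: [-0.4, 0.2, -1.1]
width: 0.0204
```

Run:
```python
from h import *
o=status.get_obs();print(o['time_s'],o['tool_pos'],o['width'],o['contact_force'])
print(rows([.6263,-.1208,.31]))
save('wrist','w3.png')
```

```text
5.575 [0.53891809 0.35463675 0.31385416] 0.020350811497110603 [-0.3560235   0.2301373  -1.07539723]
[  0.09 -19.16   2.64]
```

View pics/w3.png

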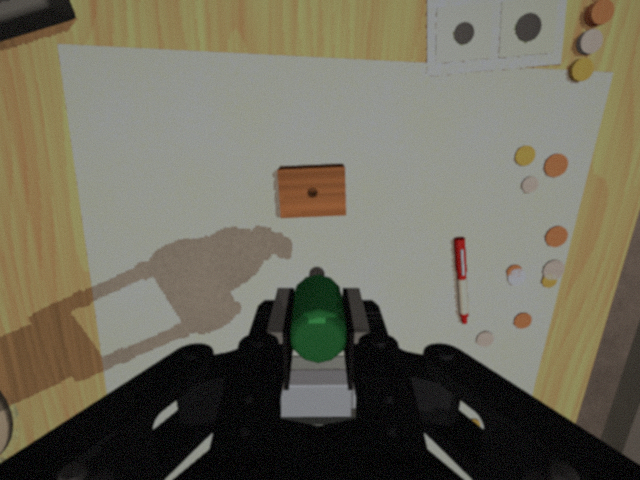

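Request:
drive_tool(rows=[0,0,0,0,-1.5,0.2,0,0,0,0,0,-3.5,0.5,0,0,0,0,0,-5.5,0.8,0,0,0,0,0,-7.5,1.1,0,0,0,0,0,-9.5,1.4,0,0,0,0,0,-11.5,1.7,0,0,0,0,0,-13.5,2,0,0,0,0,0,-15.5,2.3,0,0,0,0,0,-17.5,2.5,0,0,0,0,0.8,-19.1,2.7,0,0,0,0,3,-19.1,2.7,0,0,0,0,4.8,-19.1,2.7,0])

```text
time_s: 7.12
tool_pos: [0.6243, -0.1209, 0.1841]
tcp_rot: [2.801, 1.567, 2.845]
contact_force: [0.4, -0.4, -0.4]
width: 0.0201
```

Request:
drive_tool(rows=[0,0,0,0,0,0,0,0,0,0,0,0,0,0])

```text
time_s: 7.38
tool_pos: [0.6266, -0.1205, 0.1886]
tcp_rot: [-0.397, 1.569, -0.352]
contact_force: [-0.6, -0.0, 0.9]
width: 0.0195
```

Run:
```python
from h import *
o=status.get_obs();print(o['time_s'],o['tool_pos'],o['width'],o['contact_force'],R.from_euler('xyz',o['tcp_rot']).as_matrix().round(3))
save('wrist','w4.png')
save('top','t4.png');save('scene','s4.png')
i=cv2.imread('pics/w4.png')[160:400,200:440];cv2.imwrite('pics/w4z.png',cv2.resize(i,None,fx=2.5,fy=2.5,interpolation=cv2.INTER_CUBIC))
i=cv2.imread('pics/s4.png')[180:330,180:380];cv2.imwrite('pics/s4z.png',cv2.resize(i,None,fx=4,fy=4,interpolation=cv2.INTER_CUBIC))
```

```text
7.375 [ 0.62660724 -0.1204866   0.18864895] 0.019537041876765707 [-0.55865434 -0.0239523   0.8966465 ] [[ 0.002 -0.045  0.999]
 [-0.001  0.999  0.045]
 [-1.    -0.001  0.001]]
```

View pics/w4.png

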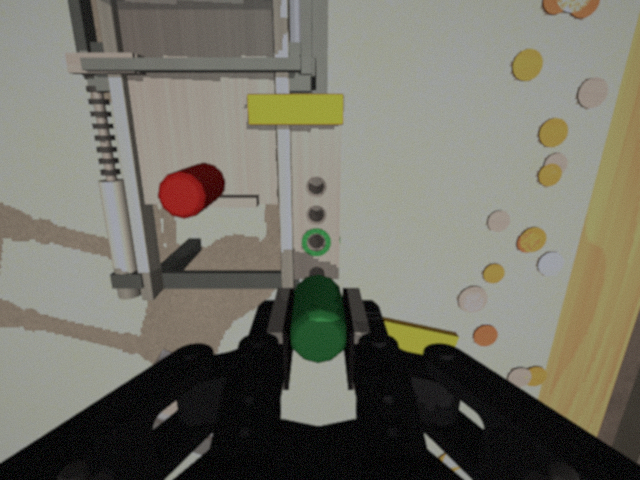

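View pics/s4z.png

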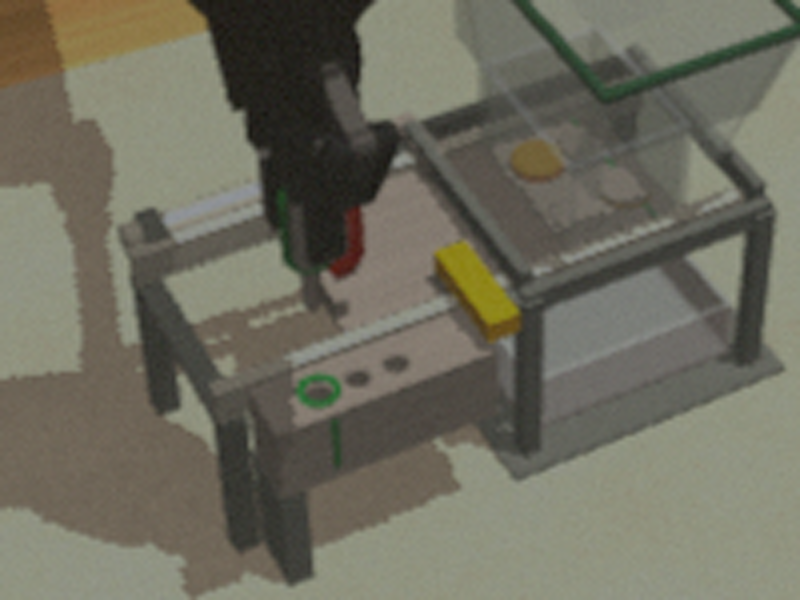

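Run:
```python
from h import *
o=status.get_obs()
print('ring',atz('wrist',316.5,241.5,.1),'tip',atz('wrist',317,270,.149),o['tool_pos'])
# calibration check w/ w1 head: ok.  
i=cv2.imread('pics/w4.png')
c=i[220:300,270:370];cv2.imwrite('pics/w4z.png',cv2.resize(c,None,fx=7,fy=7,interpolation=cv2.INTER_CUBIC))
hsv=cv2.cvtColor(i,cv2.COLOR_BGR2HSV);g=(hsv[...,0]>40)&(hsv[...,0]<90)&(hsv[...,1]>80);g[:220]=0;g[262:]=0
ys,xs=np.nonzero(g);(e)=cv2.fitEllipse(cv2.convexHull(np.stack([xs,ys],1).astype(np.float32)));print(e, atz('wrist',*e[0],.1))
# same from scene, top0
s=cv2.imread('pics/s4.png');hsv=cv2.cvtColor(s,cv2.COLOR_BGR2HSV);g=(hsv[...,0]>40)&(hsv[...,0]<90)&(hsv[...,1]>80);m=np.zeros_like(g);m[270:284,250:268]=1
ys,xs=np.nonzero(g&m);e=cv2.fitEllipse(cv2.convexHull(np.stack([xs,ys],1).astype(np.float32)));print(e, atz('scene',*e[0],.1))
s=cv2.imread('pics/top0.png');hsv=cv2.cvtColor(s,cv2.COLOR_BGR2HSV);g=(hsv[...,0]>40)&(hsv[...,0]<90)&(hsv[...,1]>60);m=np.zeros_like(g);m[218:233,392:408]=1
ys,xs=np.nonzero(g&m);e=cv2.fitEllipse(cv2.convexHull(np.stack([xs,ys],1).astype(np.float32)));print(e, atz('top',*e[0],.1))
```

```text
ring [ 0.62724176 -0.12108536  0.1       ] tip [ 0.62747845 -0.12102356  0.149     ] [ 0.62727281 -0.12060972  0.19001785]
((315.7016296386719, 241.8321075439453), (26.945425033569336, 27.88327407836914), 95.10879516601562) [ 0.62673148 -0.12133617  0.1       ]
((259.24041748046875, 277.0736389160156), (7.656792640686035, 10.513373374938965), 79.59005737304688) [ 0.62540173 -0.1194277   0.1       ]
((399.25732421875, 225.22752380371094), (9.418234825134277, 9.696853637695312), 60.2330322265625) [ 0.6267537  -0.12005997  0.1       ]
```

View pics/w4z.png

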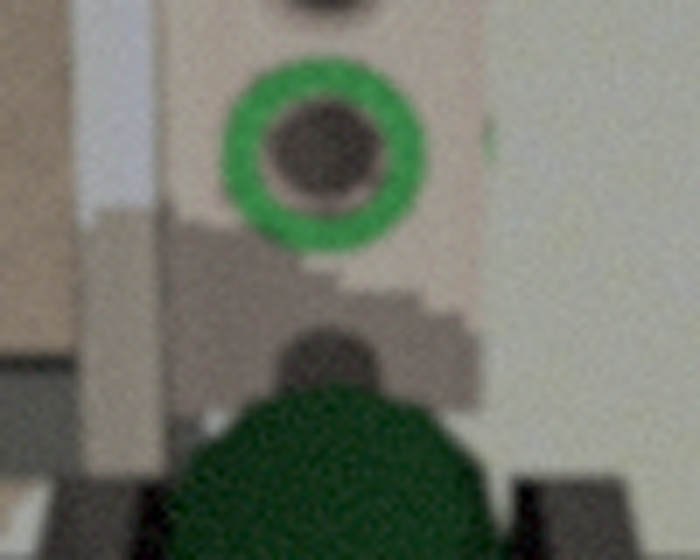

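Request:
drive_tool(rows=[0,0,0,0.9,0,0,0,0,0,0,1.7,0,0,0,0,0,0,1.7,0,0,0,0,0,0,1.7,0,0,0])

```text
time_s: 8.02
tool_pos: [0.6269, -0.1206, 0.1468]
tcp_rot: [-0.369, 1.568, -0.324]
contact_force: [-0.3, 0.1, -0.2]
width: 0.0199
```

Run:
```python
from h import *
o=status.get_obs();print(o['time_s'],o['tool_pos'],o['width'],o['contact_force'])
i=save('wrist','w5.png')[:,:,::-1]
i=i[220:300,270:370];s=save('scene','s5.png')[210:300,220:320,::-1]
cv2.imwrite('pics/w5z.png',np.hstack([cv2.resize(i,(500,400),interpolation=cv2.INTER_CUBIC),cv2.resize(s,None,fx=3,fy=4.4444,interpolation=cv2.INTER_CUBIC)[:400]]))
```

```text
8.025 [ 0.62691693 -0.1206254   0.14677112] 0.019942911635972255 [-0.26013685  0.14417779 -0.19519333]
```

View pics/w5z.png

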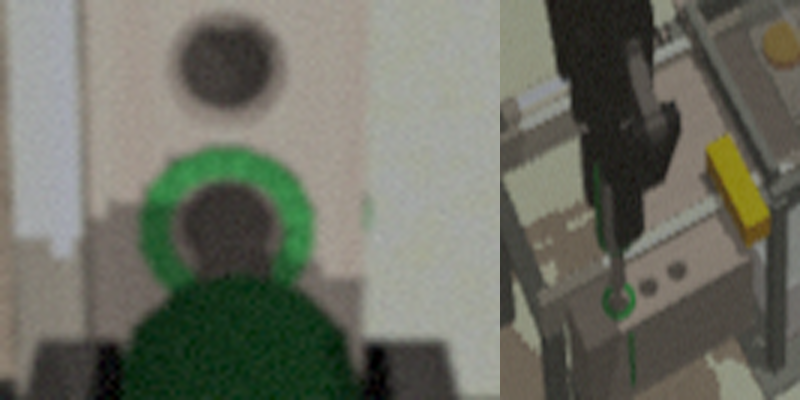

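Request:
drive_tool(rows=[0,0,0,0.2,-0.01,-0.03,0,0,0,0,0.4,-0.01,-0.03,0,0,0,0,0.6,-0.01,-0.03,0,0,0,0,0.6,-0.01,-0.03,0])

```text
time_s: 8.62
tool_pos: [0.6251, -0.1206, 0.1294]
tcp_rot: [2.676, 1.57, 2.721]
contact_force: [0.7, -0.2, -0.3]
width: 0.0198
```

Run:
```python
from h import *
o=status.get_obs();print(o['time_s'],o['tool_pos'],o['width'],o['contact_force'])
i=save('wrist','w6.png')[:,:,::-1]
i=i[220:380,240:400];s=save('scene','s6.png')[210:300,220:320,::-1]
cv2.imwrite('pics/w6z.png',np.hstack([cv2.resize(i,(400,400),interpolation=cv2.INTER_CUBIC),cv2.resize(s,(400,400),interpolation=cv2.INTER_CUBIC)]))
```

```text
8.625 [ 0.62510954 -0.12064847  0.12938719] 0.019841551792814126 [ 0.69973525 -0.17460931 -0.25178301]
```

View pics/w6z.png

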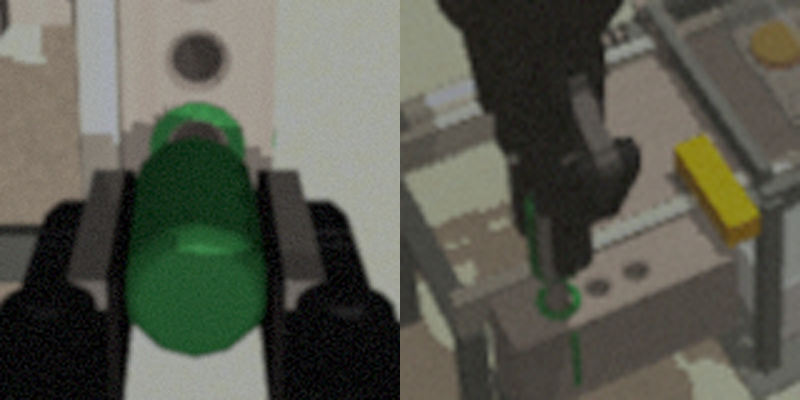

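Request:
drive_tool(rows=[0,0,0,0.2,0,0,0,0,0,0,0.4,0,0,0,0,0,0,0.6,0,0,0,0,0,0,0.75,0,0,0,0,0,0,0.8,0,0,0,0,0,0,0.8,0,0,0])

```text
time_s: 9.48
tool_pos: [0.6252, -0.1207, 0.11]
tcp_rot: [-2.151, 1.571, -2.107]
contact_force: [0.5, 0.9, -1.1]
width: 0.0198
```

Run:
```python
from h import *
o=status.get_obs();print(o['time_s'],o['tool_pos'],o['width'],o['contact_force'])
i=save('wrist','w7.png')[:,:,::-1]
i=i[220:380,240:400];s=save('scene','s7.png')[210:300,220:320,::-1]
cv2.imwrite('pics/w7z.png',np.hstack([cv2.resize(i,(400,400),interpolation=cv2.INTER_CUBIC),cv2.resize(s,(400,400),interpolation=cv2.INTER_CUBIC)]))
```

```text
9.475 [ 0.62515571 -0.12071003  0.11001297] 0.019756188923395823 [ 0.53864828  0.87642187 -1.09061697]
```

View pics/w7z.png

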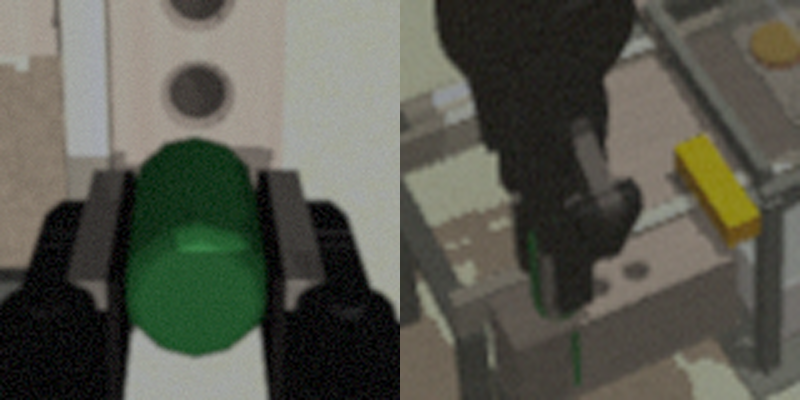

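Request:
drive_tool(rows=[0,0,0,0.08,0,0,0,0,0,0,0.08,0,0,0,0,0,0,0,0,0,0.55,0,0,0,0,0,0,0.55,0,0,0,0,0,0,0.55,0,0,0,0,0,0,0.55,0,0,0,-1,0,0,0.55,0,0,0,-2,0,0,0.55,0,0,0,-3,0,0,0.55,0,0,0,-3,0,0,0.55])

```text
time_s: 10.82
tool_pos: [0.6265, -0.1211, 0.187]
tcp_rot: [-0.365, 1.566, -0.32]
contact_force: [1.2, 0.2, 0.2]
width: 0.0471
```

Run:
```python
from h import *
o=status.get_obs();print(o['time_s'],o['tool_pos'],o['width'],o['contact_force'])
i=save('wrist','w8.png')[:,:,::-1]
s=save('scene','s8.png')[210:310,220:320,::-1]
cv2.imwrite('pics/w8z.png',np.hstack([cv2.resize(i,(480,360)),cv2.resize(s,(300,360),interpolation=cv2.INTER_CUBIC)]))
```

```text
10.825 [ 0.62648796 -0.12109789  0.18702952] 0.047141702587315364 [1.19110581 0.21308967 0.15493978]
```

View pics/w8z.png

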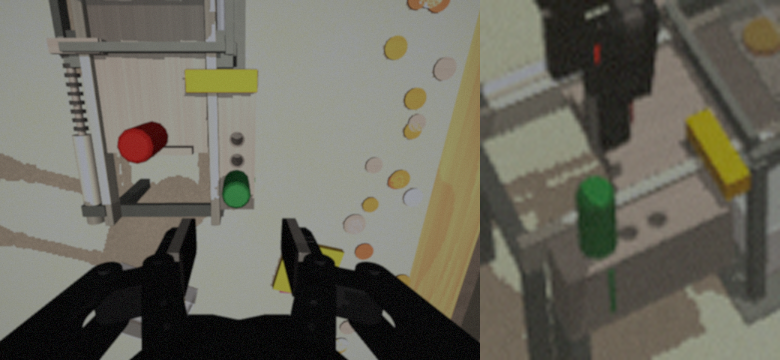

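View pics/w8.png

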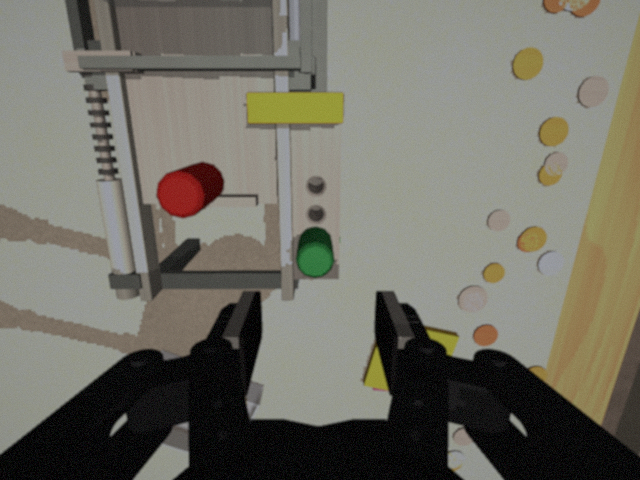

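Run:
```python
from h import *
o=status.get_obs();print(o['tool_pos'])
print(atz('wrist',315.5,258.5,.136),atz('wrist',181,193.5,.152))
k=atz('wrist',181,193.5,.152)
print(rows([k[0],k[1],.19]),rows([k[0],k[1],.118]))
```

```text
[ 0.62473566 -0.12054472  0.18431369]
[ 0.6237215  -0.11718856  0.136     ] [ 0.55871294 -0.08149819  0.152     ]
[-0.22  1.68 -2.57] [ 2.66  1.68 -2.57]
```

Run:
```python
from h import *
i=vision.camera_info('scene');M=R.from_euler('xyz',i['rotation']).as_matrix()
s=cv2.imread('pics/s8.png')
hsv=cv2.cvtColor(s,cv2.COLOR_BGR2HSV);g=(hsv[...,0]>45)&(hsv[...,0]<85)&(hsv[...,1]>110);m=np.zeros_like(g);m[220:300,240:275]=1
ys,xs=np.nonzero(g&m);print('green rows/cols',ys.min(),ys.max(),xs.min(),xs.max())
a=np.linspace(0,6.28,60)
for dz in (0,.004,.01):
  P=[]
  for z in (.1,.136):
    for t in a: P.append([.6263+.011*np.cos(t),-.1207+.011*np.sin(t),z+dz])
  c=(np.array(P)-i['position'])@M; u=i['cx']-i['fx']*c[:,0]/c[:,2]; v=i['cy']+i['fy']*c[:,1]/c[:,2]
  print(dz,v.min(),v.max(),u.min(),u.max())
S=cv2.resize(s[230:300,230:290],None,fx=8,fy=8,interpolation=cv2.INTER_CUBIC);cv2.imwrite('pics/s8z.png',S)
```

```text
green rows/cols 259 280 253 264
0 257.9650757836624 282.5170967950033 250.77526071058702 265.29669901857557
0.004 256.2563589117962 280.89558489619196 250.61545637097046 265.18345623561174
0.01 253.6742873611506 278.4454533957138 250.37395528618214 265.01235620888093
```

View pics/s8z.png

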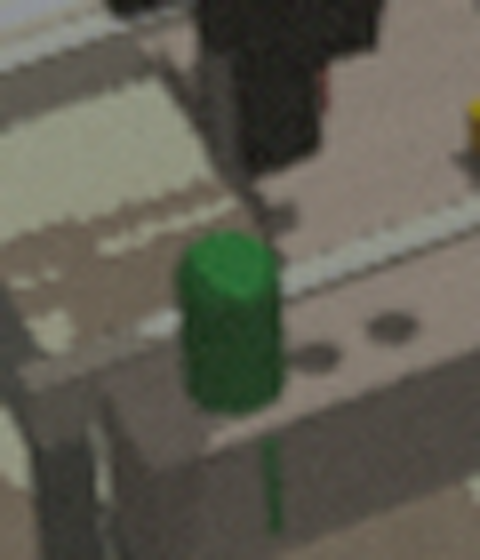

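Request:
drive_tool(rows=[0,0,0,0,0.8,-1.3,0.6,0,0,0,0,1.6,-2.63,0.6,0,0,0,0,1.6,-2.63,0.6,0,0,0,0,1.6,-2.63,0.6])

```text
time_s: 11.42
tool_pos: [0.5579, -0.0838, 0.1843]
tcp_rot: [-2.49, 1.57, -2.445]
contact_force: [0.7, -0.2, 1.0]
width: 0.051
```

Run:
```python
from h import *
o=status.get_obs();print(o['time_s'],o['tool_pos'],o['width'],o['contact_force'])
save('wrist','w9.png')
```

```text
11.425 [ 0.55790632 -0.08384364  0.18431626] 0.05103848711745257 [ 0.72790642 -0.1511293   1.04522491]
```

View pics/w9.png

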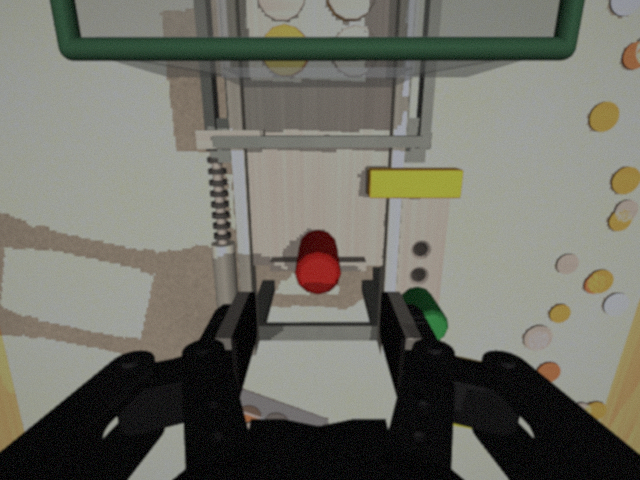

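Request:
drive_tool(rows=[0,0,0,1.2,0,0,0.6,0,0,0,2.2,0,0,0.6,0,0,0,2.7,0,0,0.6,0,0,0,2.7,0,0,0.6,0,0,0,2.7,0,0,0,0,0,0,2.7,0,0,0,0,0,0,2.7,0,0,0,0,0,0,2.7,0,0,0,0,0,0,2.7,0,0,0])

```text
time_s: 12.6
tool_pos: [0.5577, -0.084, 0.1188]
tcp_rot: [-0.936, 1.569, -0.891]
contact_force: [-2.0, -1.4, 5.8]
width: 0.0223
```

Run:
```python
from h import *
o=status.get_obs();print(o['time_s'],o['tool_pos'],o['width'],o['contact_force'])
save('wrist','w10.png')
```

```text
12.6 [ 0.55770384 -0.0840442   0.11877957] 0.022287775950547043 [-2.00396805 -1.44436619  5.84850239]
```

View pics/w10.png

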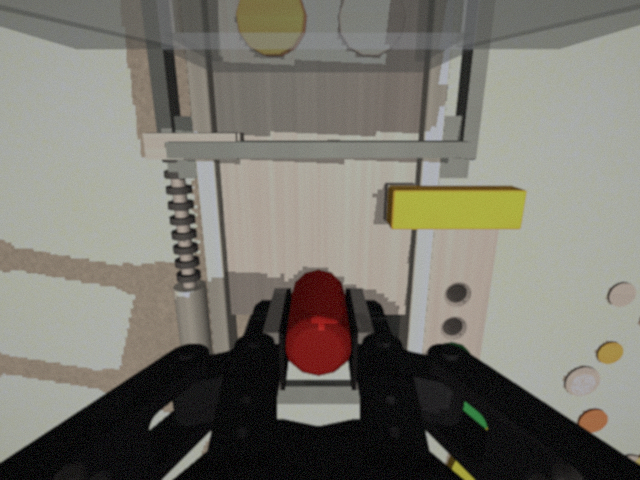

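Request:
drive_tool(rows=[0,0,0,0,-0.3,0,0,0,0,0,0,-0.7,0,0,0,0,0,0,-1.1,0,0,0,0,0,0,-1.5,0,0,0,0,0,0,-1.9,0,0,0,0,0,0,-2.2,0,0,0,0,0,0,-2.35,0,0,0,0,0,0,-2.35,0,0])

```text
time_s: 13.65
tool_pos: [0.5602, -0.1395, 0.1188]
tcp_rot: [1.411, 1.566, 1.454]
contact_force: [-2.0, 8.1, 7.8]
width: 0.0223
```

Run:
```python
from h import *
o=status.get_obs();print(o['time_s'],o['tool_pos'],o['width'],o['contact_force'])
save('wrist','w11.png')
s=save('scene','s11.png')[170:320,200:380,::-1];cv2.imwrite('pics/s11z.png',cv2.resize(s,None,fx=4,fy=4,interpolation=cv2.INTER_CUBIC))
```

```text
13.65 [ 0.56020148 -0.13945887  0.11875735] 0.022261717243402982 [-1.95951592  8.11941625  7.82004832]
```

View pics/w11.png

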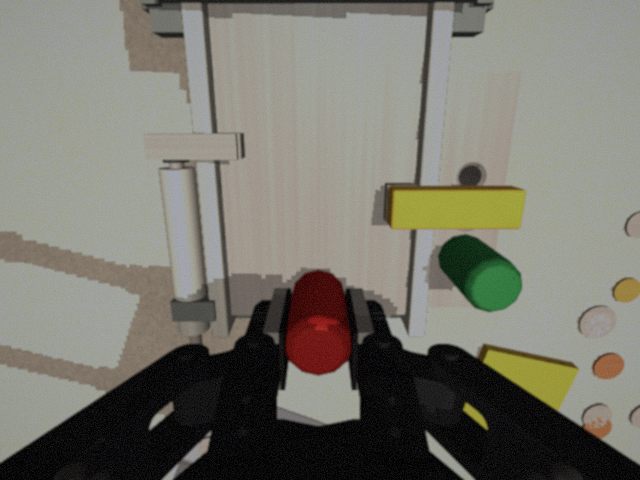

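View pics/s11z.png

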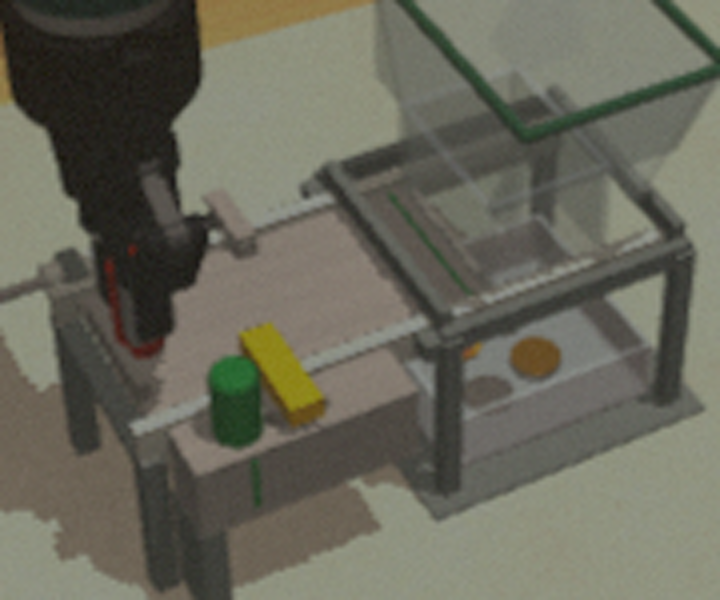

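Request:
drive_tool(rows=[0,0,0,0,-0.1,0,0,0,0,0,0,-0.2,0,0,0,0,0,0,-0.28,0,0,0,0,0,0,-0.28,0,0,0,0,0,0,-0.28,0,0])

```text
time_s: 14.38
tool_pos: [0.5605, -0.1459, 0.1188]
tcp_rot: [1.419, 1.565, 1.463]
contact_force: [-0.6, 8.2, 7.0]
width: 0.0227
```

Run:
```python
from h import *
o=status.get_obs();print(o['time_s'],o['tool_pos'],o['width'],o['contact_force'])
save('wrist','w12.png')
s=save('scene','s12.png')[170:320,200:380,::-1];cv2.imwrite('pics/s12z.png',cv2.resize(s,None,fx=4,fy=4,interpolation=cv2.INTER_CUBIC))
```

```text
14.375 [ 0.56050641 -0.14589756  0.11876506] 0.022671744494975575 [-0.59231527  8.1551891   7.00221732]
```

View pics/w12.png

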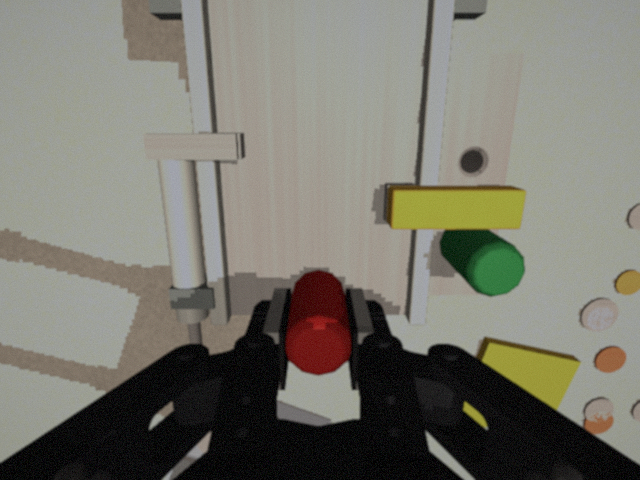

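View pics/s12z.png

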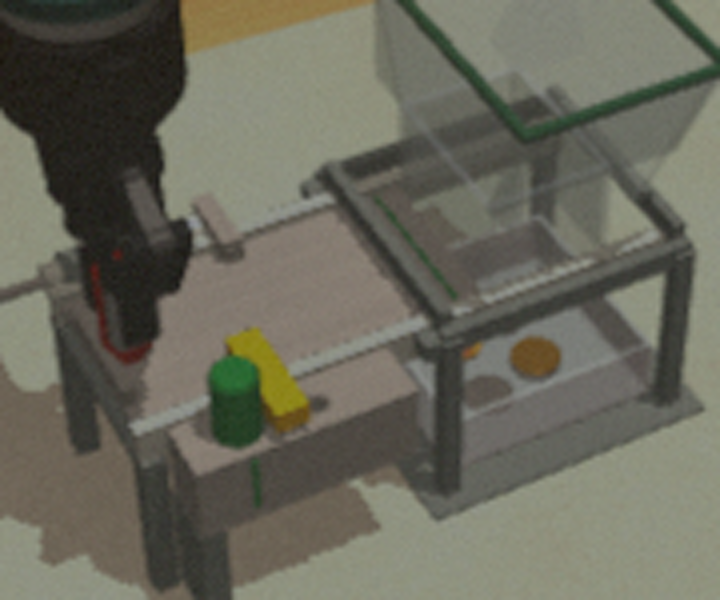

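Request:
drive_tool(rows=[0,0,0,0,-0.04,0,0,0,0,0,0,-0.08,0,0,0,0,0,0,-0.08,0,0])

```text
time_s: 14.85
tool_pos: [0.5605, -0.1471, 0.1188]
tcp_rot: [1.455, 1.563, 1.498]
contact_force: [-1.5, 10.9, 8.1]
width: 0.0223
```

Run:
```python
from h import *
o=status.get_obs();print(o['time_s'],o['tool_pos'],o['width'],o['contact_force'])
i=save('wrist','w13.png')[150:350,360:560,::-1]
s=save('scene','s13.png')[170:320,200:380,::-1]
t=save('top','t13.png')[200:310,260:440,::-1];
cv2.imwrite('pics/s13z.png',np.vstack([np.hstack([cv2.resize(i,(300,300)),cv2.resize(s,(500,300))]),cv2.resize(t,(800,300))*1]))
```

```text
14.85 [ 0.56054352 -0.1470505   0.11876245] 0.022332408977326343 [-1.45912087 10.92016275  8.12405526]
```

View pics/s13z.png

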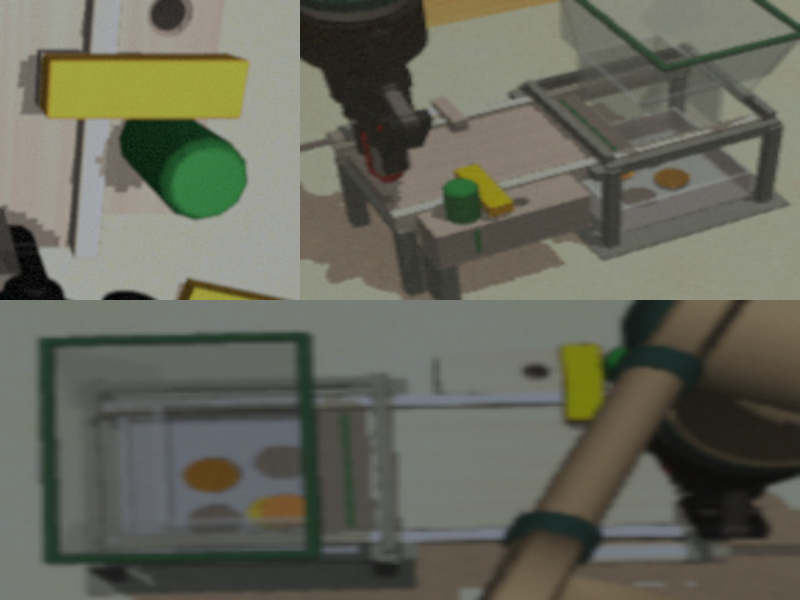

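Run:
```python
import cv2,numpy as np
t=cv2.imread('pics/t13.png')[205:305,265:355]; s=cv2.imread('pics/s13.png')[190:300,280:380]
a=cv2.resize(t,(540,600),interpolation=cv2.INTER_CUBIC)
cv2.imwrite('pics/c1.png',cv2.convertScaleAbs(a,alpha=1.6))
cv2.imwrite('pics/c2.png',cv2.convertScaleAbs(cv2.resize(s,(545,600),interpolation=cv2.INTER_CUBIC),alpha=1.5))
```

```text
(no output)
```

View pics/c1.png

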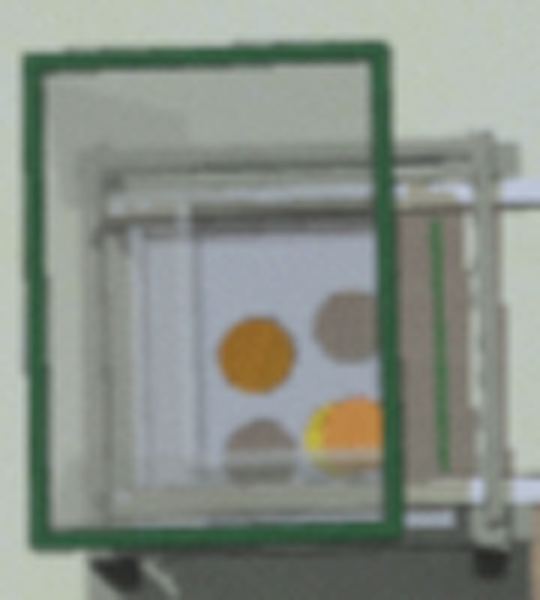

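View pics/c2.png

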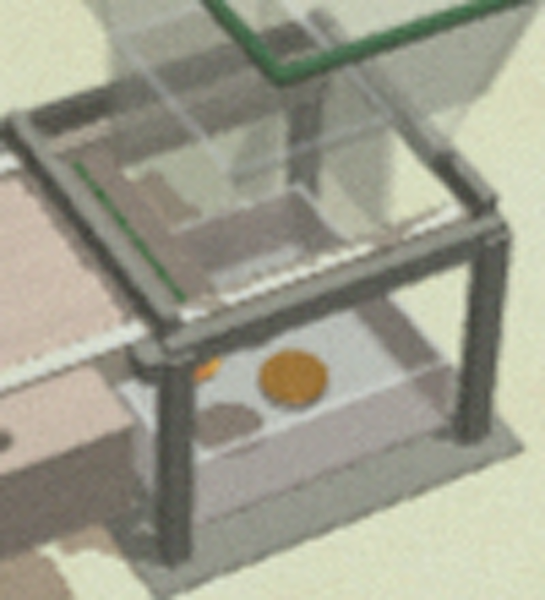

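Run:
```python
import cv2,numpy as np
o=[]
for f in ['s8','s11','s12','s13']:
    s=cv2.imread(f'pics/{f}.png')[205:265,280:350]
    o.append(cv2.convertScaleAbs(cv2.resize(s,(400,300),interpolation=cv2.INTER_CUBIC),alpha=1.7))
cv2.imwrite('pics/c3.png',np.vstack([np.hstack(o[:2]),np.hstack(o[2:])]))
```

```text
(no output)
```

View pics/c3.png

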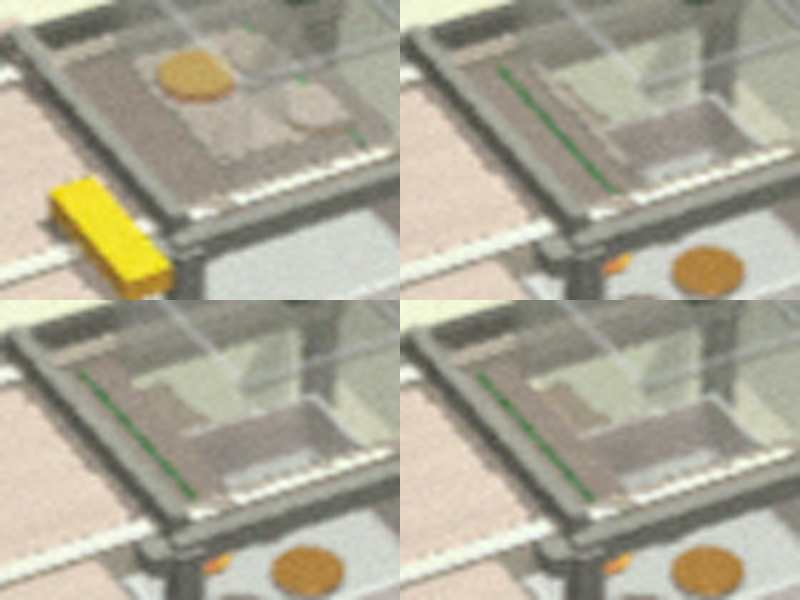

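Run:
```python
from h import *
for c in ['top','scene']:
    vision.camera(c)
    print(c,[(np.round(np.array(x['xy'])*[640,480]),round(x['conf'],2)) for x in nets.landmark_of('coin0_center',c)])
    print([(np.round(np.array(x['extent'])*[640,480,640,480]),round(x['conf'],2)) for x in nets.cut_out('coin0_center',c)])
o=status.get_obs();print(o['time_s'],o['tool_pos'],o['width'],o['contact_force'])
t=cv2.imread('pics/top0.png')[205:305,265:355]
cv2.imwrite('pics/c4.png',cv2.convertScaleAbs(cv2.resize(t,(540,600),interpolation=cv2.INTER_CUBIC),alpha=1.6))
```

```text
top [(array([324., 261.]), 0.42)]
[(array([320., 258., 328., 265.]), 0.48), (array([450., 167., 489., 193.]), 0.18)]
scene [(array([321., 270.]), 0.59)]
[(array([190., 146., 382., 327.]), 0.43)]
15.3 [ 0.56052514 -0.14706259  0.1187401 ] 0.022287054420530132 [-2.04599522 10.81133639  7.98224452]
```

View pics/c4.png

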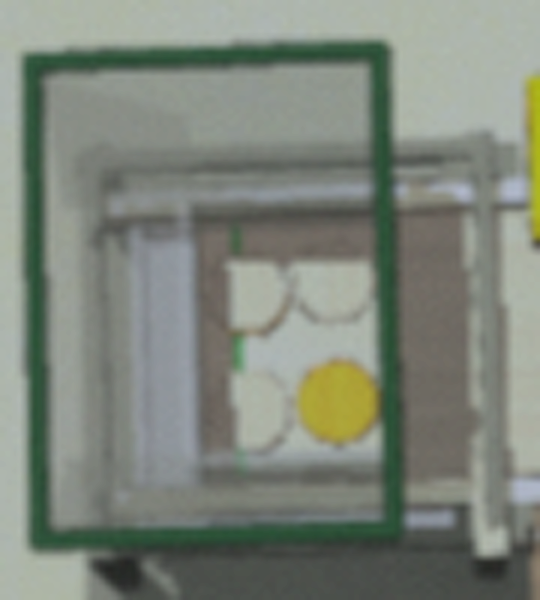

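```bash
python3 -c "
from plant import r
print(r.hand_in())"
```

```text
the job is handed in; nothing more can be done
None
```

The job is handed in at about 15 s. The stop pin is in the green-ringed hole, and I pulled the gate out to it and am still gripping the red knob. I could count only five of the six coins in the pan.

- **Pin:** In the scene picture, its position matched a fully home pin, upright with the head's underside on the rail. It was let go before the gate was touched. One wrist-camera estimate put it about 4 mm off, but the scene picture and the arm's pose when it let go disagreed with that, so I took it as wrong.
- **Gate:** The knob moved about 63 mm. The lug is against the pin, the green line is out, and the pull force rose from about 8 N to 11 N on contact. The gripper closed to 22 mm on the knob.
- **Coins:** Nothing was left in the funnel's throat or on the gate. The sixth coin is most likely under another one, since some lay stacked, but I did not see it. The trained network found only one coin in the top view, so it could not settle the count.
- **Bystanders:** I did not go near the coin tray, marker or notes, and did not measure them again at the end.

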